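# Park the glue-cartridge pot on the keep-warm zone and open it

## Robot

A 6-joint arm with a two-finger parallel gripper is mounted at the origin on the work surface. World frame = base frame: x ahead of the robot, y to its left, z up, the work surface at z = 0. Lengths are in mm, angles in degrees, forces in N, time in s.
With the tool pointing down it reaches from about 350 to 850 mm from the base axis. Payload 8.1 kg.
Tool frame: the origin (TCP) lies between the finger pads, 19 mm behind the fingertips; this is the grasp point; z points along the fingers, y is the line along which they close (so a half turn about z gives the same grasp; the last joint's range is limited). The gripper opens to 85 mm and grips with 20 to 120 N. Pads are 22 mm wide; open, the fingers measure 114 mm over their backs; the gripper's body (76 mm by 85 mm) begins 54 mm behind the grasp point. The pads swing forward as they close: fully open they stand 13 mm farther back than shut.
Start: joints at [65.352, 7.471, 85.268, -0, 87.261, -4.893], TCP at [202.784, 564.698, 249.992] pointing down, gripper open.
Joint ranges: [-169.43, 169.43], [-51.17, 129.36], [1.28, 143.12], [-76.62, 256.62], [0, 156.53], [-152.29, 152.29]. Speed limits (degrees/s): [136.94, 136.94, 159.86, 180, 180, 180].

## Interface

Orientations are given as [roll, pitch, yaw] about the fixed x, y, z axes, in that order (R = Rz(yaw) Ry(pitch) Rx(roll)).
In Python, from bench import sense, viewer, order gives the robot as it stands.
- The arm moves only by the tool carry_out, never from a script. Its argument "increments" is one flat list of numbers, 7 for each row, row after row: the shift along the tool's x, y, z as a fraction of full scale, then the turn, a rotation vector about the tool's x, y, z as a fraction of full scale, then the opening, from -1 (shut) to 1 (fully open). A call has exactly 10 rows; each row is the pose to reach, as a shift and turn from the pose commanded when the call began, along the tool's axes at that moment, turning the shorter way round; what a row does not reach only later rows make up. Full scale, the value 1, is 400 mm for a shift and 2 pi rad for a turn. A row lasts 1/8 s, in which the tool goes at most 62.5 mm and 10.7 degrees, less where a joint would pass 70% of its speed; a pose out of reach is approached as far as the arm can. A call with a number of a shift or a turn outside -1 to 1 is refused whole. A call with a gripper value outside its range is refused whole. The fingers move at their own pace and stop on an object; "force" is the grip in N (left out, the last holds). Time passes only in rows, so rows that repeat a pose let the fingers close, or fill a call up. It gives the time, the measured TCP pose, the force, the opening and the grip force at its end, in the units of the state.
- sense(): the state, without advancing time (a new reading comes with each control period).
- viewer.snapshot(name): name is "scene" or "top"; returns the picture (480x640x3 uint8, red, green, blue); there is no depth.
- viewer.get_calibration(name): a dict with "fx", "fy", "cx", "cy" (pixels), "k1" (the pictures are not rectified: a ray, as slopes to the right and down, at radius r is drawn at 1 + k1 r^2 times it, then the intrinsics apply), "R" (3x3) and "t" (3): a world point X has camera coordinates R X + t. Camera axes: x right, y down, z forward; pixel columns grow to the right and rows downward; lengths in mm; the calibration is good to about 2 mm. A picture is of the moment at which its call begins. get_calibration takes no time and is no camera call.
- order.hand_in(): hands the job in; it is judged then, once.
The state is a dict: "time": time; "joint_pos": joint angles; "qd": joint speeds; "joint_efforts": joint torques, N m; "tool_pos": TCP position; "tcp_rot": TCP orientation; "ft_force": force on the tool from outside, world axes, zero at the start; "wrist_torque": the same for the moment, N m; "finger_gap": finger opening in mm; "grip_force": force on a finger pad.
Only numpy, scipy, OpenCV 4.12 (cv2) and the standard library are available. Lean on these libraries where they do the work, as an engineer would, in place of code of your own. Each camera call takes 0.05 s, during which the arm holds its last target. There are 200 camera calls.

## Task

The glue cartridges are hot enough: slide the saucepan across the glass hob, without lifting or tipping it, onto the smaller printed ring so that its base stands wholly inside that ring, and take its lid off by the knob and lay it, knob up and without dropping it, wholly on the round cork mat. Either job may come first. The extraction pipe hangs close above the lid, so reach in under it with the tool slanted and do not knock the pipe; leave the glue gun, tin and carton where they stand.

Things in the scene. Friction and masses are not known exactly. Their poses are not given: they have to be found in the camera images.
- hob: Fixed bench hob: steel case, flat black glass top, 340 (x) x 520 (y) x 60 mm high. Origin: centre of its underside; x points away from the robot, y along its length. Touch controls printed along the edge nearer the robot. The two printed rings lie 250 mm apart along its y, both 20 mm beyond its centre in x; which is left and which right varies.
- small_zone: Keep-warm zone: a light ring printed on the glass, 180 mm in diameter, with a small cross at its centre. Origin: ring centre, at the height of the glass. It is flush: nothing to climb over. The pot must end here.
- large_zone: Heating zone: a light printed ring, 210 mm in diameter, like the other but larger. Origin: ring centre, at the height of the glass. The pot starts on it, up to 10 mm off-centre.
- pot: Loose steel saucepan, 152 mm in diameter, 90 mm high, 0.6 to 0.9 kg, with three aluminium cartridges fixed in it below the rim. Base flat, 144 mm across. Origin: centre of its underside. Its straight black handle leaves the wall along the pot's own -x axis and at the start points roughly to the robot (within 30 degrees).
- pot_handle (a point): Grip point in the handle: 135 mm from the pot's axis, 59 mm out from the wall, 81 mm above the pot's base. The handle is a straight bar 22 mm wide (sideways), 16 mm thick (up), 145 mm long, rising outwards by 8 degrees. It can be pinched across its width from straight above: nothing is over it.
- lid: Loose steel lid, 158 mm in diameter, 0.2 kg, on the pot's rim; a 6 mm deep, 138 mm wide lip reaches loosely into the pot (145 mm wide inside). Origin: on its axis at rim level (90 mm above the pot's base), 6 mm above the lip's bottom. z is up through the knob; the dome is 12 mm high. Lying on the mat, its origin is 16 mm above the bench.
- lid_knob (a point): Grip point in the round black lid knob, on the lid's axis 41 mm above its origin. Knob head 34 mm in diameter, from 29 to 49 mm above the origin, on an 18 mm stem. The pipe is above it at both rings: a tool pointing straight down hits the pipe; slanted 30 to 45 degrees, coming from the robot's side with the fingers pointing down and forward (hob +x), it clears.
- pipe: Fixed horizontal steel extraction pipe, 80 mm in diameter, 560 mm long, along the hob's y above both rings. Origin: on the bench under the hob's centre, axes as the hob's. Pipe axis at x = +55 mm (35 mm beyond the ring centres), 340 mm above the bench. Two 30 mm posts at x = +200, y = -240 and +240 mm; a 68 mm hose goes down at x = +190, y = -310 mm.
- mat: Round cork mat on the bench to the left of the hob, 220 mm in diameter, 10 mm thick, fixed. Origin: centre of its underside. The lid is laid here.
- gun: Bystander: hot-melt hand gun on its steel bench stand, 150 x 95 mm, 135 mm high, beyond the mat. Origin: centre of the stand's underside.
- tin: Bystander: steel tin, 76 mm in diameter, 105 mm high, on the bench to the right of the hob. Origin: centre of its underside.
- carton: Bystander: open cardboard box, 100 x 100 x 60 mm, with three spare cartridges in it (75 mm high), on the bench to the right of the hob. Origin: centre of its underside.

How it is judged:
By the outcome, as a careful person would: the job done as asked, in the order asked, and still so for the second after the job is handed in, with the robot touching nothing.
It also fails if it takes over 56 s, if anything falls off the work surface, if the arm or the gripper's body presses on something with over 40 N, if the wrist force passes 120 N, or if a joint passes its speed limit or range.

## Working session

There is one attempt and no reset: what is moved stays moved. The work goes in short steps, Python scripts to look and compute and a tool call to move; the robot and the scene stay as the last step left them, time stands still between calls to the robot, and variables do not carry over. Pictures are saved under pics/ and viewed, at most 12 in all, crops included, and the job is handed in when it is done.

Besides the shell and the picture viewer there is one more tool, called after "Request:" by a JSON object that holds its "name" and its "arguments". carry_out: Moves the arm, as the interface text tells. Its arguments: {"type":"object","properties":{"increments":{"type":"array"},"force":{"type":"number"}},"required":["increments"]}

```bash
mkdir -p pics; ls
python3 - <<'E'
from bench import sense, viewer
import cv2
for n in("scene","top"):
    im=viewer.snapshot(n); cv2.imwrite(f"pics/{n}0.png",im[:,:,::-1]); c=viewer.get_calibration(n); print(n,c)
print(sense())
E
```

```text
pics
scene {'fx': 469.5272416531595, 'fy': 469.5272416531595, 'cx': 317.41111849912033, 'cy': 246.5965056559595, 'k1': 0.008338602239607975, 'R': array([[ 0.44380639,  0.8960986 ,  0.00657139],
       [ 0.53472322, -0.25893099, -0.80437915],
       [-0.71910149,  0.36050249, -0.59407996]]), 't': array([-183.1935171 , -206.45813166, 1624.90699507])}
top {'fx': 448.85721738417743, 'fy': 448.85721738417743, 'cx': 318.03846758999936, 'cy': 239.14625633786383, 'k1': -0.06877811685367147, 'R': array([[-0.09938568, -0.99503803, -0.00466879],
       [-0.97403966,  0.09824527, -0.20394757],
       [ 0.20339427, -0.01572188, -0.97897068]]), 't': array([ -14.16776928,  585.43516384, 1108.88212077])}
{'time': 0.1, 'joint_pos': array([ 6.53504842e+01,  7.51095273e+00,  8.53238001e+01,  9.73510129e-04,
        8.72610551e+01, -4.89392327e+00]), 'qd': array([ 0.17639137, -0.07581633, -0.04200955,  0.12836967,  0.02515179,
       -0.03600475]), 'joint_efforts': array([ 2.44505660e-03, -5.70948172e+01, -5.01947594e+01,  1.50268124e-05,
        7.97952467e-03, -8.75174749e-06]), 'tool_pos': array([202.59265634, 564.2686004 , 249.04022222]), 'tcp_rot': array([-1.79904624e+02, -9.14226413e-03,  1.60244353e+02]), 'ft_force': array([-0.14644095,  0.48159051,  0.74468728]), 'wrist_torque': array([ 0.03039455, -0.03192213, -0.04257514]), 'grip_force': 0.0, 'finger_gap': 85.34585718981023}
```

View pics/scene0.png

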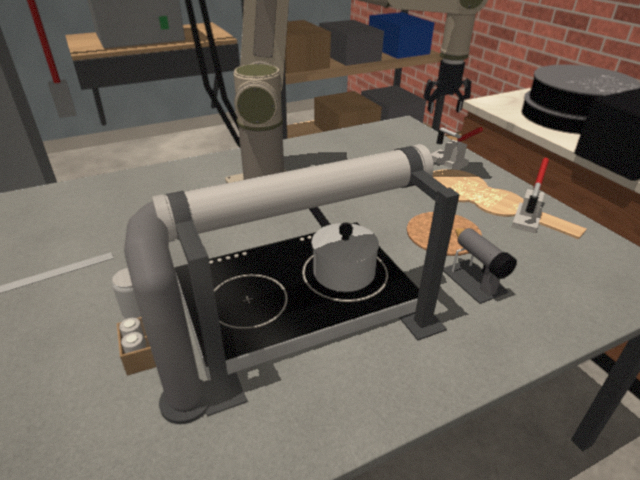

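View pics/top0.png

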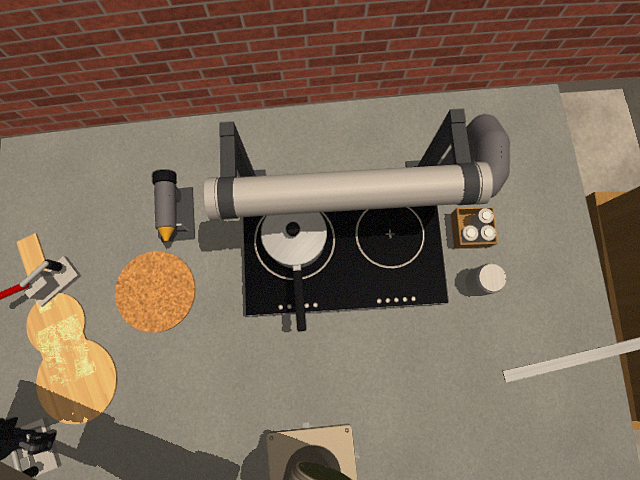

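The scene view shows the pot with its knob at (346,230), the handle behind it at (318,215), the small ring's cross at (248,299) and the mat at (445,232). In the top view the knob is at (292,229), the handle tip at (301,330), the cross at (390,234) and the mat at (155,291).

```bash
cat > h.py <<'E'
import numpy as np, cv2
from bench import sense, viewer
from scipy.spatial.transform import Rotation as Ro
from scipy.optimize import least_squares
C={n:viewer.get_calibration(n) for n in("scene","top")}
def ray(n,uv):
    c=C[n]; K=np.array([[c["fx"],0,c["cx"]],[0,c["fy"],c["cy"]],[0,0,1]])
    p=cv2.undistortPoints(np.array(uv,float).reshape(-1,1,2),K,np.array([c["k1"],0,0,0,0]))[:,0]
    d=np.c_[p,np.ones(len(p))]@c["R"]; return -c["R"].T@c["t"], d/np.linalg.norm(d,axis=1)[:,None]
def plane(n,uv,z):
    o,d=ray(n,uv); return o+d*((z-o[2])/d[:,2])[:,None]
def tri(us,ut):
    A=0;b=0;R=[]
    for n,u in(("scene",us),("top",ut)):
        o,d=ray(n,[u]); P=np.eye(3)-np.outer(d[0],d[0]); A=A+P;b=b+P@o;R.append((o,P))
    x=np.linalg.solve(A,b); return x,[float(np.linalg.norm(P@(x-o))) for o,P in R]
def circ(p):
    p=np.asarray(p)[:,:2]
    r=least_squares(lambda q:np.hypot(*(p-q[:2]).T)-q[2],[*p.mean(0),80],loss="soft_l1"); return r.x
def blob(m,box,near=None):
    x0,y0,x1,y1=box; k=np.zeros(m.shape,np.uint8); k[y0:y1,x0:x1]=m[y0:y1,x0:x1]
    n,l,s,c=cv2.connectedComponentsWithStats(k); i=1+np.argmax(s[1:,4]); return (l==i).astype(np.uint8),c[i],s[i]
def cont(m): return max(cv2.findContours(m,cv2.RETR_EXTERNAL,cv2.CHAIN_APPROX_NONE)[0],key=len)[:,0].astype(float)
E
python3 - <<'E'
from h import *
im={n:cv2.imread(f"pics/{n}0.png") for n in C}
for n,b in(("top",(240,190)),("scene",(200,190))):
    x,y=b; c=im[n][y:y+150,x:x+200]; c=np.clip(255*(c/255.)**.5,0,255).astype(np.uint8)
    cv2.imwrite(f"pics/{n}c.png",cv2.resize(c,(800,600),interpolation=cv2.INTER_CUBIC))
# mat
for n,b in(("top",(105,240,205,340)),("scene",(400,205,480,260))):
    h=cv2.cvtColor(im[n],cv2.COLOR_BGR2HSV); m=((h[...,0]<16)&(h[...,1]>100)).astype(np.uint8)
    k,c,s=blob(m,b); print(n,"mat",c,s,circ(plane(n,cont(k),10)))
    g=im[n].max(2)
    b=(280,215,305,242) if n=="top" else (330,215,365,245)
    k,c,s=blob((g<60).astype(np.uint8),b); print("knob",c,s); 
print("cross",tri((248,299),(390,234)))
E
```

```text
top mat [154.60373945 291.38017692] [ 115  251   80   82 4974] [494.89360581 378.33134957 108.53554863]
knob [292.38064516 228.52903226] [286 222  14  14 155]
scene mat [420.30389222 228.87874251] [407 212  27  38 668] [500.68392286 375.5571205  108.21624458]
knob [345.41104294 230.74233129] [340 223  12  18 163]
cross (array([ 576.13610719, -260.41431883,   60.2208584 ]), [0.701043952468271, 0.7010439524683157])
```

View pics/topc.png

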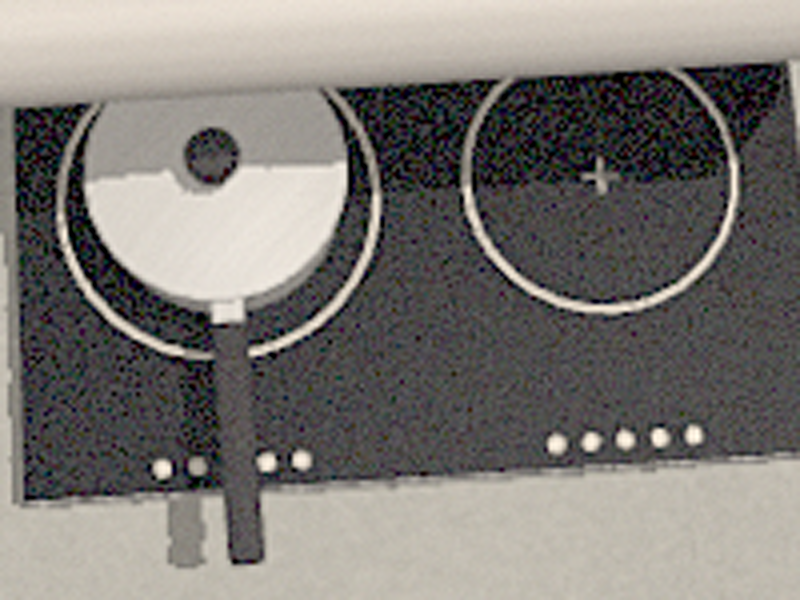

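View pics/scenec.png

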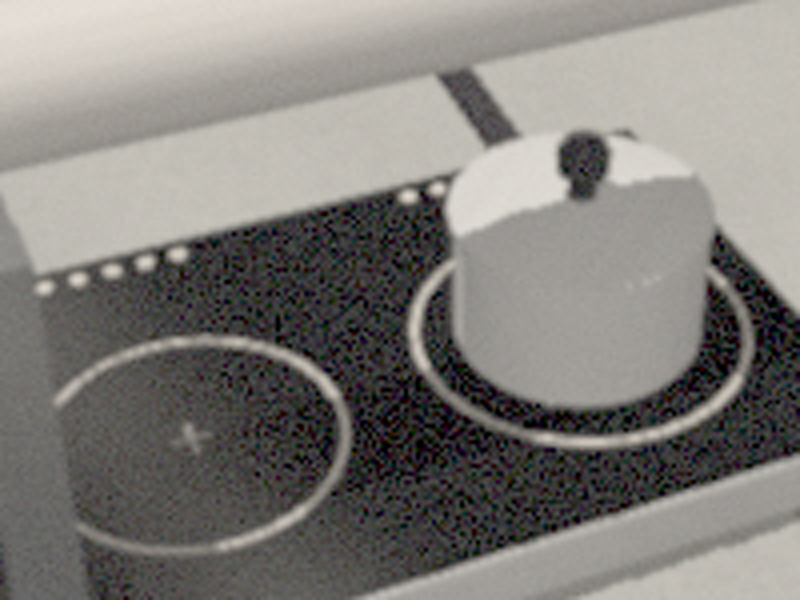

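Top crop: the knob is at full-picture (293,229), the handle runs from about (297.5,271) to (301,330), and the cross is at (390,234). Scene crop: the knob head is at (345.5,229) and the handle's visible axis runs from about (326,224) to (315,209). Next come the ring fits, the triangulated handle line and the mat.

Run:
```python
from h import *
im={n:cv2.imread(f"pics/{n}0.png") for n in C}
o=-.375
f=lambda x,y,b:(x/4+b[0]+o,y/4+b[1]+o)
T=(240,190);S=(200,190)
k,rs=tri(f(583,154,S),f(212,156,T)); print("knob head centre (~39 above origin)",k,rs)
print("cross",tri(f(190,436,S),f(600,176,T)))
# rings: clicked-in bands refined by bright mask
def ring(n,c,z,rad):
    g=im[n].astype(float).min(2); ys,xs=np.nonzero(g>(95 if n=="top" else 75)); P=plane(n,np.c_[xs,ys],z)
    for it in range(4):
        r=np.hypot(*(P[:,:2]-c).T); s=abs(r-rad)<(7 if it else 10); q=circ(P[s]); c=q[:2]
    return q,s.sum()
for n in C:
    print(n,"small",ring(n,np.array([576,-260.]),60,89))
t0=plane("top",[f(220,202,T)],60)[0,:2]
print("large top",ring("top",t0,60,104), t0); print("large scene",ring("scene",t0,60,104))
# handle line: plane-plane
def pl(n,a,b):
    oo,d=ray(n,[a,b]); N=np.cross(d[0],d[1]); N/=np.linalg.norm(N); return N,N@oo
n1,d1=pl("scene",f(505,137,S),f(458,76,S)); n2,d2=pl("top",f(231,326,T),f(245,560,T))
v=np.cross(n1,n2); v/=np.linalg.norm(v); v*=-np.sign(v[0])
p=np.linalg.lstsq(np.array([n1,n2,v]),np.array([d1,d2,v@np.array([k[0]-135,k[1],140.])]),rcond=None)[0]
print("handle pt near grip",p,"dir",v,"elev",np.degrees(np.arcsin(v[2])))
a=plane("top",[f(231,326,T),f(245,560,T)],145); print("handle top pts at z145ish",a)
# rim front? lid circle in top
# mat
for n,b in(("top",(105,240,205,340)),("scene",(400,205,485,260))):
    h=im[n].astype(int); m=((h[...,2]-h[...,0])>45).astype(np.uint8)
    kk,c,s=blob(m,b); print(n,"mat",s,circ(plane(n,cont(cv2.morphologyEx(kk,cv2.MORPH_CLOSE,np.ones((5,5)))),10)))
    if n=="top": ct=circ(plane(n,cont(kk),10))
    # left/right extremes
for z in(0,10,20):
  print(z,[circ(plane(n,[(0,0),(1,1),(0,1)],z))[0]*0 for n in()])
```

```text
knob head centre (~39 above origin) [584.88327213 -14.32435052 189.89595313] [0.09680569637590786, 0.09680569637589696]
cross (array([ 576.39795817, -260.80326214,   61.75149935]), [0.8877100419666412, 0.8877100419666974])
scene small (array([ 576.65578651, -260.90367584,   88.13968146]), np.int64(186))
top small (array([ 579.98784165, -260.30366452,   89.62142973]), np.int64(378))
large top (array([588.76277774, -10.6625857 , 104.08875609]), np.int64(495)) [584.68601342 -11.6127065 ]
large scene (array([585.92930566, -10.2172965 , 103.66537797]), np.int64(435))
handle pt near grip [450.26360102 -13.31545534 145.76204361] dir [-0.99772747  0.02913332  0.06075485] elev 3.4831417514176066
handle top pts at z145ish [[491.12038383 -14.58058253 145.        ]
 [353.98037621 -10.22716071 145.        ]]
top mat [ 115  251   81   82 5186] [494.9147861  378.6014942  109.08399082]
scene mat [407 212  26  38 679] [497.92262979 375.43872117 107.67699252]
0 []
10 []
20 []
```

Measured values agree with the text: the rings are 250 mm apart, the knob head is at z≈190 (189 expected) and the ring plane is at about 60. Now a planner helper and the first move.

```bash
cat > p.py <<'E'
# plan rows from the commanded pose (kept in cmd.npz) ; prints the list to write in the call
from h import *
import os
def R(slant,yaw):  # fingers point down, slanted forward towards azimuth yaw; tool y = left of it
    s,w=np.radians([slant,yaw]); z=np.array([np.sin(s)*np.cos(w),np.sin(s)*np.sin(w),-np.cos(s)]); y=np.array([-np.sin(w),np.cos(w),0])
    return np.c_[np.cross(y,z),y,z]
def cur():
    if os.path.exists("cmd.npz"): d=np.load("cmd.npz"); return d["p"],d["R"]
    return np.array([202.784,564.698,249.992]),Ro.from_euler("xyz",[180,0,160.245],degrees=True).as_matrix()
def plan(wps):  # (pos, R, nrows, grip)
    p0,R0=cur(); p,Q=p0,R0; out=[]
    for q,S,n,g in wps:
        q=p if q is None else np.array(q,float); S=Q if S is None else S
        rv=Ro.from_matrix(Q.T@S).as_rotvec()
        for i in range(1,n+1):
            u=i/n; pp=p+(q-p)*u; RR=Q@Ro.from_rotvec(rv*u).as_matrix()
            d=R0.T@(pp-p0)/400; t=Ro.from_matrix(R0.T@RR).as_rotvec()/(2*np.pi)
            row=[round(float(x),3)+0. for x in (*d,*t)]; out.append(row+[g])
        p,Q=q,S
    assert len(out)==10,len(out)
    np.savez("cmd.npz",p=p0+R0@np.array(out[-1][:3])*400,R=R0@Ro.from_rotvec(np.array(out[-1][3:6])*2*np.pi).as_matrix())
    print("["+",".join("%g"%x for r in out for x in r)+"]")
def say():
    s=sense(); p,Q=cur(); print(s["time"],s["tool_pos"].round(1),"cmd",p.round(1),"F",s["ft_force"].round(1),"gap",s["finger_gap"],"grip",s["grip_force"],"q",s["joint_pos"].round(0))
E
python3 -c "
from p import *
plan([((430,330,300),R(40,0),8,1),((450,270,290),R(40,0),2,1)])"
```

```text
[-0.092,-0.045,-0.016,-0.002,-0.014,-0.007,1,-0.183,-0.09,-0.031,-0.005,-0.027,-0.013,1,-0.275,-0.135,-0.047,-0.007,-0.041,-0.02,1,-0.366,-0.18,-0.063,-0.01,-0.055,-0.026,1,-0.458,-0.225,-0.078,-0.012,-0.069,-0.033,1,-0.55,-0.27,-0.094,-0.014,-0.082,-0.039,1,-0.641,-0.315,-0.109,-0.017,-0.096,-0.046,1,-0.733,-0.36,-0.125,-0.019,-0.11,-0.053,1,-0.782,-0.422,-0.113,-0.019,-0.11,-0.053,1,-0.831,-0.484,-0.1,-0.019,-0.11,-0.053,1]
```

Request:
{"name": "carry_out", "arguments": {"increments": [-0.092,-0.045,-0.016,-0.002,-0.014,-0.007,1,-0.183,-0.09,-0.031,-0.005,-0.027,-0.013,1,-0.275,-0.135,-0.047,-0.007,-0.041,-0.02,1,-0.366,-0.18,-0.063,-0.01,-0.055,-0.026,1,-0.458,-0.225,-0.078,-0.012,-0.069,-0.033,1,-0.55,-0.27,-0.094,-0.014,-0.082,-0.039,1,-0.641,-0.315,-0.109,-0.017,-0.096,-0.046,1,-0.733,-0.36,-0.125,-0.019,-0.11,-0.053,1,-0.782,-0.422,-0.113,-0.019,-0.11,-0.053,1,-0.831,-0.484,-0.1,-0.019,-0.11,-0.053,1]}}

```text
time: 1.35
tool_pos: [450.1, 269.1, 289.3]
tcp_rot: [-179.8, 40.0, -179.8]
ft_force: [0.2, -0.2, 0.9]
finger_gap: 85.2
grip_force: 0.0
```

```bash
python3 -c "
from p import *
say(); print(sense()['tcp_rot'], Ro.from_matrix(cur()[1]).as_euler('xyz',degrees=True))
a=R(40,-2)[:,2]; k=np.array([585,-14.3,191])+4*a
plan([(k-95*a,R(40,-2),7,1),(None,None,3,1)])"
```

```text
1.35 [450.1 269.1 289.3] cmd [450.2 270.1 290. ] F [ 0.2 -0.2  0.9] gap 85.16614112082424 grip 0.0 q [ 41. -33. 124. -29.  60. -41.]
[-179.84234046   39.9711404  -179.77167379] [-179.87504187   39.99125616 -179.81190239]
[-0.014,-0.101,0.026,0.001,0,0.001,1,-0.028,-0.202,0.051,0.001,0,0.001,1,-0.042,-0.303,0.077,0.002,0,0.002,1,-0.056,-0.404,0.102,0.002,0,0.003,1,-0.07,-0.504,0.128,0.003,0,0.003,1,-0.084,-0.605,0.153,0.003,0,0.004,1,-0.097,-0.706,0.179,0.004,0,0.005,1,-0.097,-0.706,0.179,0.004,0,0.005,1,-0.097,-0.706,0.179,0.004,0,0.005,1,-0.097,-0.706,0.179,0.004,0,0.005,1]
```

Request:
{"name": "carry_out", "arguments": {"increments": [-0.014,-0.101,0.026,0.001,0,0.001,1,-0.028,-0.202,0.051,0.001,0,0.001,1,-0.042,-0.303,0.077,0.002,0,0.002,1,-0.056,-0.404,0.102,0.002,0,0.003,1,-0.07,-0.504,0.128,0.003,0,0.003,1,-0.084,-0.605,0.153,0.003,0,0.004,1,-0.097,-0.706,0.179,0.004,0,0.005,1,-0.097,-0.706,0.179,0.004,0,0.005,1,-0.097,-0.706,0.179,0.004,0,0.005,1,-0.097,-0.706,0.179,0.004,0,0.005,1]}}

```text
time: 2.6
tool_pos: [526.3, -10.9, 260.6]
tcp_rot: [-180.0, 40.0, 177.9]
ft_force: [-0.1, 0.7, -0.4]
finger_gap: 85.1
grip_force: 0.0
```

Run:
```python
from p import *
say()
a=R(40,-2)[:,2]; k=np.array([585,-14.3,191])+4*a
im=viewer.snapshot("scene"); x,y=250,130
cv2.imwrite("pics/pre.png",cv2.resize(im[y:y+150,x:x+200,::-1],(800,600),interpolation=cv2.INTER_CUBIC))
plan([(k,R(40,-2),9,1),(None,None,1,1)])
```

```text
2.6 [526.3 -10.9 260.6] cmd [526.5 -12.2 260.5] F [-0.1  0.7 -0.4] gap 85.05412225285548 grip 0.0 q [ -10.  -43.  133.    7.   51. -101.]
[0,0,0.026,0,0,0,1,0,0,0.053,0,0,0,1,0,0,0.079,0,0,0,1,0,0,0.105,0,0,0,1,0,0,0.132,0,0,0,1,0,0,0.158,0,0,0,1,0,0,0.185,0,0,0,1,0,0,0.211,0,0,0,1,0,0,0.237,0,0,0,1,0,0,0.237,0,0,0,1]
```

View pics/pre.png

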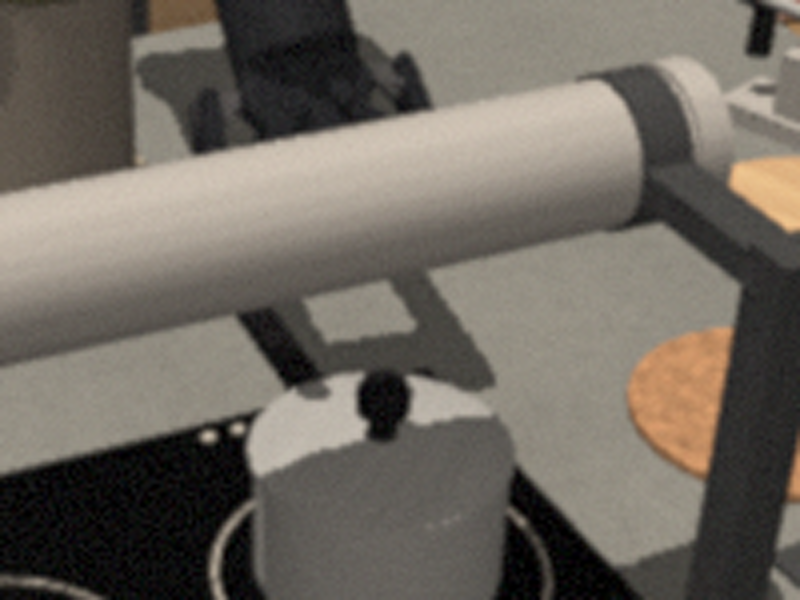

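The gripper is behind the pipe (crop about (320,100)), aligned with the knob at crop (383,400). The pot and lid are undisturbed, and the path in looks clear.

Request:
{"name": "carry_out", "arguments": {"increments": [0,0,0.026,0,0,0,1,0,0,0.053,0,0,0,1,0,0,0.079,0,0,0,1,0,0,0.105,0,0,0,1,0,0,0.132,0,0,0,1,0,0,0.158,0,0,0,1,0,0,0.185,0,0,0,1,0,0,0.211,0,0,0,1,0,0,0.237,0,0,0,1,0,0,0.237,0,0,0,1]}}

```text
time: 3.9
tool_pos: [587.2, -14.5, 186.7]
tcp_rot: [-180.0, 39.9, 177.8]
ft_force: [0.3, 0.1, -0.6]
finger_gap: 85.4
grip_force: 0.0
```

Request:
{"name": "carry_out", "arguments": {"increments": [0,0,0,0,0,0,-0.1,0,0,0,0,0,0,-0.1,0,0,0,0,0,0,-0.1,0,0,0,0,0,0,-0.5,0,0,0,0,0,0,-0.5,0,0,0,0,0,0,-0.5,0,0,0,0,0,0,-0.5,0,0,0,0,0,0,-0.5,0,0,0,0,0,0,-0.5,0,0,0,0,0,0,-0.5], "force": 40}}

```text
time: 5.15
tool_pos: [587.6, -14.5, 188.6]
tcp_rot: [-179.9, 40.0, 177.8]
ft_force: [-5.5, 0.4, 5.7]
finger_gap: 31.8
grip_force: 39.7
```

Run:
```python
from p import *
say(); p,Q=cur()
# lift 22 straight, then back and up
plan([(p+[0,0,24],None,5,-.5),(p+[-60,0,50],None,5,-.5)])
```

```text
5.15 [587.6 -14.5 188.6] cmd [587.3 -14.6 187.9] F [-5.5  0.4  5.7] gap 31.775830027417655 grip 39.7204414755106 q [  -9.  -26.  130.    7.   36. -101.]
[-0.008,0,-0.009,0,0,0,-0.5,-0.015,0,-0.018,0,0,0,-0.5,-0.023,0,-0.028,0,0,0,-0.5,-0.031,0,-0.037,0,0,0,-0.5,-0.039,0,-0.046,0,0,0,-0.5,-0.024,-0.001,-0.075,0,0,0,-0.5,-0.009,-0.002,-0.104,0,0,0,-0.5,0.005,-0.004,-0.134,0,0,0,-0.5,0.02,-0.005,-0.163,0,0,0,-0.5,0.034,-0.006,-0.192,0,0,0,-0.5]
```

Request:
{"name": "carry_out", "arguments": {"increments": [-0.008,0,-0.009,0,0,0,-0.5,-0.015,0,-0.018,0,0,0,-0.5,-0.023,0,-0.028,0,0,0,-0.5,-0.031,0,-0.037,0,0,0,-0.5,-0.039,0,-0.046,0,0,0,-0.5,-0.024,-0.001,-0.075,0,0,0,-0.5,-0.009,-0.002,-0.104,0,0,0,-0.5,0.005,-0.004,-0.134,0,0,0,-0.5,0.02,-0.005,-0.163,0,0,0,-0.5,0.034,-0.006,-0.192,0,0,0,-0.5], "force": 50}}

```text
time: 6.4
tool_pos: [527.1, -14.6, 238.4]
tcp_rot: [-179.9, 40.0, 177.8]
ft_force: [-0.5, -1.2, -1.6]
finger_gap: 31.7
grip_force: 49.7
```

Run:
```python
from p import *
say()
a=viewer.snapshot("scene")[100:360,220:420,::-1]; b=viewer.snapshot("top")[180:360,230:460,::-1]
A=cv2.resize(a,(460,598)); cv2.imwrite("pics/lift.png",np.hstack([A[:,:400],cv2.copyMakeBorder(cv2.resize(b,(400,313)),0,285,0,0,0)]))
p,Q=cur()
plan([((490,60,250),R(40,8),3,-.5),((490,300,250),R(40,25),7,-.5)])
```

```text
6.4 [527.1 -14.6 238.4] cmd [527.5 -14.6 238. ] F [-0.5 -1.2 -1.6] gap 31.684323664415704 grip 49.72344848094508 q [ -11.  -43.  135.    7.   48. -102.]
[0.019,0.061,-0.029,-0.006,0,-0.007,-0.5,0.039,0.122,-0.059,-0.012,0,-0.014,-0.5,0.058,0.183,-0.088,-0.018,0,-0.022,-0.5,0.06,0.268,-0.09,-0.023,0,-0.027,-0.5,0.063,0.354,-0.092,-0.027,0,-0.032,-0.5,0.065,0.44,-0.094,-0.031,0,-0.037,-0.5,0.068,0.525,-0.097,-0.036,0,-0.042,-0.5,0.07,0.611,-0.099,-0.04,0,-0.047,-0.5,0.073,0.697,-0.101,-0.044,0,-0.053,-0.5,0.075,0.782,-0.103,-0.049,0,-0.058,-0.5]
```

View pics/lift.png

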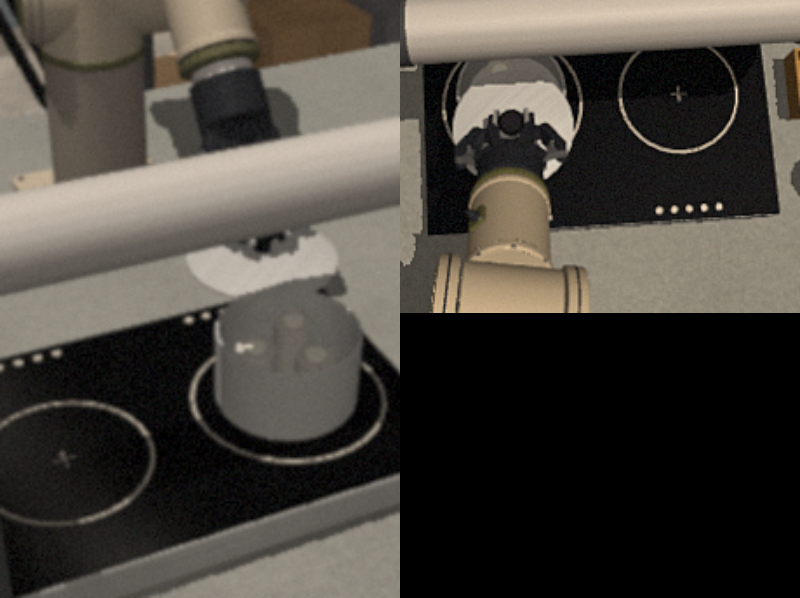

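The lid hangs level in the gripper, knob at top-crop (512,122). The pot is still on its ring and the pipe is untouched. Joint 2 is near its range limit, so I'll replan with a larger radius.

Run:
```python
from p import *
Q=Ro.from_euler("xyz",[180,0,160.245],degrees=True)*Ro.from_rotvec(2*np.pi*np.array([-.019,-.11,-.053]))*Ro.from_rotvec(2*np.pi*np.array([.004,0,.005]))
np.savez("cmd.npz",p=np.array([527.5,-14.6,238.0]),R=Q.as_matrix()); print(sense()["tcp_rot"],Q.as_euler("xyz",degrees=True))
plan([((520,150,245),R(40,10),4,-.5),((500,340,225),R(40,25),5,-.5),(None,None,1,-.5)])
```

```text
[-179.92424814   40.09457472  177.84472984] [-179.94503666   39.99408276  177.83861344]
[0.004,0.103,-0.009,-0.005,0,-0.006,-0.5,0.007,0.205,-0.018,-0.011,0,-0.013,-0.5,0.011,0.308,-0.027,-0.016,0,-0.019,-0.5,0.015,0.41,-0.036,-0.022,0,-0.026,-0.5,0.032,0.505,-0.037,-0.027,0,-0.032,-0.5,0.049,0.6,-0.038,-0.033,0,-0.039,-0.5,0.065,0.694,-0.039,-0.038,0,-0.045,-0.5,0.082,0.789,-0.04,-0.043,0,-0.051,-0.5,0.099,0.883,-0.042,-0.049,0,-0.058,-0.5,0.099,0.883,-0.042,-0.049,0,-0.058,-0.5]
```

Request:
{"name": "carry_out", "arguments": {"increments": [0.004,0.103,-0.009,-0.005,0,-0.006,-0.5,0.007,0.205,-0.018,-0.011,0,-0.013,-0.5,0.011,0.308,-0.027,-0.016,0,-0.019,-0.5,0.015,0.41,-0.036,-0.022,0,-0.026,-0.5,0.032,0.505,-0.037,-0.027,0,-0.032,-0.5,0.049,0.6,-0.038,-0.033,0,-0.039,-0.5,0.065,0.694,-0.039,-0.038,0,-0.045,-0.5,0.082,0.789,-0.04,-0.043,0,-0.051,-0.5,0.099,0.883,-0.042,-0.049,0,-0.058,-0.5,0.099,0.883,-0.042,-0.049,0,-0.058,-0.5]}}

```text
time: 7.75
tool_pos: [499.4, 341.9, 224.2]
tcp_rot: [179.9, 39.9, -154.8]
ft_force: [-0.6, 0.0, -2.5]
finger_gap: 31.5
grip_force: 50.2
```

Run:
```python
from p import *
say()
# lid sat with its axis ~4 mm behind TCP in x at grasp; grasp z measured 188.6 with origin 150 -> mat 54.6
plan([((499,377,140),None,5,-.5),((499,377,75),None,5,-.5)])
```

```text
7.75 [499.4 341.9 224.2] cmd [499.9 339.9 225.2] F [-0.6  0.  -2.5] gap 31.512313260505284 grip 50.1917612424586 q [ 32. -24. 125.  -7.  39. -80.]
[0.022,0.017,0.037,0,0,0,-0.5,0.043,0.034,0.075,0,0,0,-0.5,0.065,0.051,0.112,0,0,0,-0.5,0.087,0.068,0.15,0,0,0,-0.5,0.108,0.085,0.187,0,0,0,-0.5,0.129,0.085,0.212,0,0,0,-0.5,0.15,0.085,0.237,0,0,0,-0.5,0.171,0.085,0.262,0,0,0,-0.5,0.192,0.085,0.287,0,0,0,-0.5,0.213,0.085,0.312,0,0,0,-0.5]
```

Request:
{"name": "carry_out", "arguments": {"increments": [0.022,0.017,0.037,0,0,0,-0.5,0.043,0.034,0.075,0,0,0,-0.5,0.065,0.051,0.112,0,0,0,-0.5,0.087,0.068,0.15,0,0,0,-0.5,0.108,0.085,0.187,0,0,0,-0.5,0.129,0.085,0.212,0,0,0,-0.5,0.15,0.085,0.237,0,0,0,-0.5,0.171,0.085,0.262,0,0,0,-0.5,0.192,0.085,0.287,0,0,0,-0.5,0.213,0.085,0.312,0,0,0,-0.5]}}

```text
time: 9.0
tool_pos: [499.1, 377.1, 74.2]
tcp_rot: [179.9, 40.0, -154.9]
ft_force: [-0.5, -0.2, -1.6]
finger_gap: 31.0
grip_force: 50.2
```

Run:
```python
from p import *
say()
a=viewer.snapshot("scene")[150:310,340:560,::-1]; b=viewer.snapshot("top")[220:360,90:270,::-1]
cv2.imwrite("pics/mat.png",np.hstack([cv2.resize(a,(400,291)),cv2.resize(b,(374,291))]))
plan([((499,377,57),None,8,-.5),(None,None,2,-.5)])
```

```text
9.0 [499.1 377.1  74.2] cmd [499.  377.2  74.8] F [-0.5 -0.2 -1.6] gap 30.9741032577773 grip 50.1907454256434 q [ 36.  -4. 127. -22.  20. -61.]
[0.004,0,0.004,0,0,0,-0.5,0.007,0,0.009,0,0,0,-0.5,0.011,0,0.013,0,0,0,-0.5,0.014,0,0.017,0,0,0,-0.5,0.018,0,0.021,0,0,0,-0.5,0.022,0,0.026,0,0,0,-0.5,0.025,0,0.03,0,0,0,-0.5,0.029,0,0.034,0,0,0,-0.5,0.029,0,0.034,0,0,0,-0.5,0.029,0,0.034,0,0,0,-0.5]
```

View pics/mat.png

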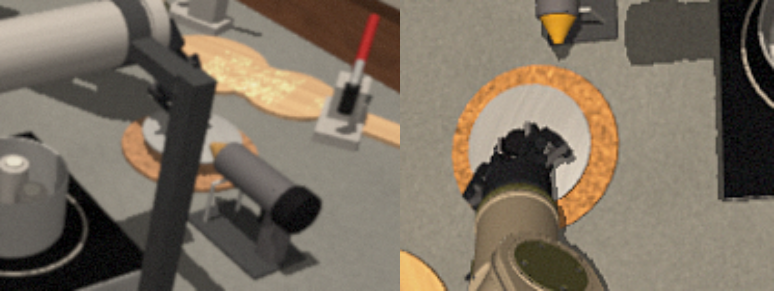

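The lid is level and well inside the mat's edge, centred near right-crop (530,143), and the gun is clear. Now lower it.

Request:
{"name": "carry_out", "arguments": {"increments": [0.004,0,0.004,0,0,0,-0.5,0.007,0,0.009,0,0,0,-0.5,0.011,0,0.013,0,0,0,-0.5,0.014,0,0.017,0,0,0,-0.5,0.018,0,0.021,0,0,0,-0.5,0.022,0,0.026,0,0,0,-0.5,0.025,0,0.03,0,0,0,-0.5,0.029,0,0.034,0,0,0,-0.5,0.029,0,0.034,0,0,0,-0.5,0.029,0,0.034,0,0,0,-0.5]}}

```text
time: 10.35
tool_pos: [498.9, 377.1, 57.0]
tcp_rot: [179.9, 40.0, -154.9]
ft_force: [0.6, -0.0, -2.2]
finger_gap: 31.3
grip_force: 50.2
```

Run:
```python
from p import *
say()
p,Q=cur()
plan([(p-[0,0,4],None,8,-.5),(None,None,2,-.5)])
```

```text
10.35 [498.9 377.1  57. ] cmd [498.8 377.1  56.9] F [ 0.6 -0.  -2.2] gap 31.314823506405318 grip 50.199365029111505 q [ 36.  -2. 127. -24.  17. -58.]
[0.001,0,0.001,0,0,0,-0.5,0.002,0,0.002,0,0,0,-0.5,0.002,0,0.003,0,0,0,-0.5,0.003,0,0.004,0,0,0,-0.5,0.004,0,0.005,0,0,0,-0.5,0.005,0,0.006,0,0,0,-0.5,0.006,0,0.007,0,0,0,-0.5,0.006,0,0.008,0,0,0,-0.5,0.006,0,0.008,0,0,0,-0.5,0.006,0,0.008,0,0,0,-0.5]
```

Request:
{"name": "carry_out", "arguments": {"increments": [0.001,0,0.001,0,0,0,-0.5,0.002,0,0.002,0,0,0,-0.5,0.002,0,0.003,0,0,0,-0.5,0.003,0,0.004,0,0,0,-0.5,0.004,0,0.005,0,0,0,-0.5,0.005,0,0.006,0,0,0,-0.5,0.006,0,0.007,0,0,0,-0.5,0.006,0,0.008,0,0,0,-0.5,0.006,0,0.008,0,0,0,-0.5,0.006,0,0.008,0,0,0,-0.5]}}

```text
time: 11.6
tool_pos: [500.0, 377.9, 54.6]
tcp_rot: [179.9, 40.2, -154.9]
ft_force: [-5.4, -4.7, 9.0]
finger_gap: 31.3
grip_force: 51.3
```

Run:
```python
from p import *
say()
```

```text
11.6 [500.  377.9  54.6] cmd [499.  377.2  53. ] F [-5.4 -4.7  9. ] gap 31.34142190497637 grip 51.26787903216609 q [ 36.  -2. 127. -25.  17. -57.]
```

Run:
```python
from p import *
p,Q=cur()
plan([(p+[0,0,1.2],None,2,-.5),(None,None,1,-.15),(None,None,1,0),(None,None,1,.3),(None,None,5,1)])
p,Q=cur()
plan([(p-90*Q[:,2],None,7,1),(None,None,3,1)])
```

```text
[-0.001,0,-0.001,0,0,0,-0.5,-0.002,0,-0.002,0,0,0,-0.5,-0.002,0,-0.002,0,0,0,-0.15,-0.002,0,-0.002,0,0,0,0,-0.002,0,-0.002,0,0,0,0.3,-0.002,0,-0.002,0,0,0,1,-0.002,0,-0.002,0,0,0,1,-0.002,0,-0.002,0,0,0,1,-0.002,0,-0.002,0,0,0,1,-0.002,0,-0.002,0,0,0,1]
[0,0,-0.032,0,0,0,1,0,0,-0.064,0,0,0,1,0,0,-0.096,0,0,0,1,0,0,-0.129,0,0,0,1,0,0,-0.161,0,0,0,1,0,0,-0.193,0,0,0,1,0,0,-0.225,0,0,0,1,0,0,-0.225,0,0,0,1,0,0,-0.225,0,0,0,1,0,0,-0.225,0,0,0,1]
```

Request:
{"name": "carry_out", "arguments": {"increments": [-0.001,0,-0.001,0,0,0,-0.5,-0.002,0,-0.002,0,0,0,-0.5,-0.002,0,-0.002,0,0,0,-0.15,-0.002,0,-0.002,0,0,0,0,-0.002,0,-0.002,0,0,0,0.3,-0.002,0,-0.002,0,0,0,1,-0.002,0,-0.002,0,0,0,1,-0.002,0,-0.002,0,0,0,1,-0.002,0,-0.002,0,0,0,1,-0.002,0,-0.002,0,0,0,1]}}

```text
time: 12.85
tool_pos: [499.1, 377.2, 54.1]
tcp_rot: [179.9, 40.0, -154.9]
ft_force: [0.0, -0.4, 0.7]
finger_gap: 85.6
grip_force: 0.0
```

Request:
{"name": "carry_out", "arguments": {"increments": [0,0,-0.032,0,0,0,1,0,0,-0.064,0,0,0,1,0,0,-0.096,0,0,0,1,0,0,-0.129,0,0,0,1,0,0,-0.161,0,0,0,1,0,0,-0.193,0,0,0,1,0,0,-0.225,0,0,0,1,0,0,-0.225,0,0,0,1,0,0,-0.225,0,0,0,1,0,0,-0.225,0,0,0,1]}}

```text
time: 14.1
tool_pos: [446.7, 352.4, 122.4]
tcp_rot: [179.9, 39.9, -154.9]
ft_force: [0.5, 0.1, 0.1]
finger_gap: 85.6
grip_force: 0.0
```

Run:
```python
from p import *
say()
im=viewer.snapshot("top"); cv2.imwrite("pics/after.png",im[200:350,90:290,::-1].repeat(4,0).repeat(4,1))
# up first, then over to above the handle, tool straight down, y across handle
p,Q=cur()
plan([(p+[0,0,120],R(20,15),4,1),((455,170,255),R(0,0),5,1),((452,120,250),R(0,-1),1,1)])
```

```text
14.1 [446.7 352.4 122.4] cmd [446.8 352.6 123. ] F [0.5 0.1 0.1] gap 85.57093435251348 grip 0.0 q [ 38. -21. 134. -17.  29. -64.]
[-0.048,0,-0.057,0.004,0.014,0.006,1,-0.096,0,-0.115,0.007,0.028,0.012,1,-0.145,0,-0.172,0.011,0.042,0.018,1,-0.193,0,-0.23,0.014,0.055,0.024,1,-0.17,-0.084,-0.257,0.016,0.066,0.033,1,-0.147,-0.169,-0.284,0.018,0.077,0.041,1,-0.124,-0.253,-0.311,0.02,0.088,0.05,1,-0.101,-0.337,-0.339,0.022,0.099,0.058,1,-0.078,-0.422,-0.366,0.025,0.109,0.067,1,-0.024,-0.532,-0.395,0.025,0.109,0.07,1]
```

View pics/after.png

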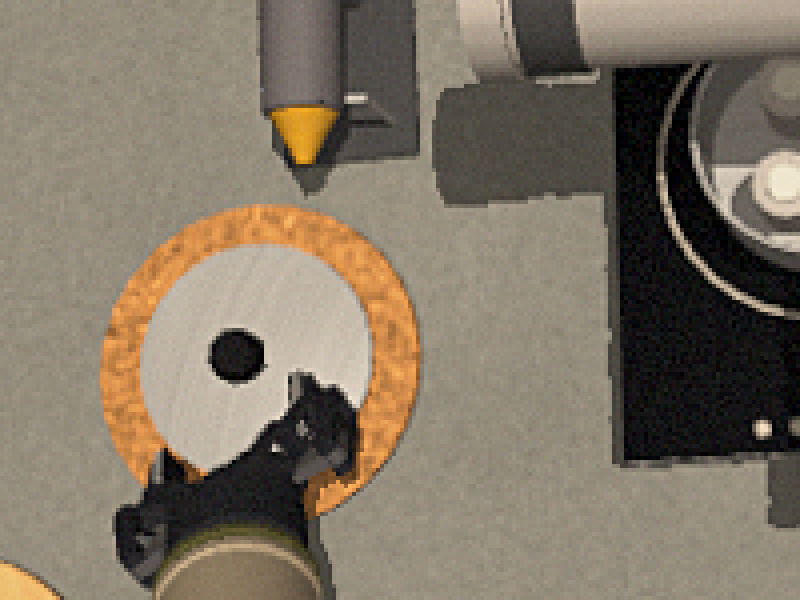

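The lid lies knob up at crop (255,355), wholly inside the mat with a margin all round. Next is the handle.

Request:
{"name": "carry_out", "arguments": {"increments": [-0.048,0,-0.057,0.004,0.014,0.006,1,-0.096,0,-0.115,0.007,0.028,0.012,1,-0.145,0,-0.172,0.011,0.042,0.018,1,-0.193,0,-0.23,0.014,0.055,0.024,1,-0.17,-0.084,-0.257,0.016,0.066,0.033,1,-0.147,-0.169,-0.284,0.018,0.077,0.041,1,-0.124,-0.253,-0.311,0.02,0.088,0.05,1,-0.101,-0.337,-0.339,0.022,0.099,0.058,1,-0.078,-0.422,-0.366,0.025,0.109,0.067,1,-0.024,-0.532,-0.395,0.025,0.109,0.07,1]}}

```text
time: 15.4
tool_pos: [452.9, 118.9, 249.9]
tcp_rot: [179.8, -0.1, 178.9]
ft_force: [0.3, -0.6, -0.1]
finger_gap: 85.3
grip_force: 0.0
```

Run:
```python
from p import *
say()
# re-check the pot and handle (lid off): rim/handle in top view
im=viewer.snapshot("top"); cv2.imwrite("pics/pot.png",cv2.resize(im[190:340,240:440,::-1],(800,600),interpolation=cv2.INTER_CUBIC))
plan([((450,-13.5,220),R(0,-1.5),6,1),((450,-13.5,170),R(0,-1.5),3,1),(None,None,1,1)])
```

```text
15.4 [452.9 118.9 249.9] cmd [451.9 119.9 250. ] F [ 0.3 -0.6 -0.1] gap 85.25310674949947 grip 0.0 q [  8. -13. 105.   0.  88. -81.]
[0,-0.056,0.012,0,0,0,1,-0.001,-0.111,0.025,0,0,0,1,-0.001,-0.167,0.037,0,0,0.001,1,-0.001,-0.222,0.049,0,0,0.001,1,-0.001,-0.278,0.062,0,0,0.001,1,-0.002,-0.334,0.074,0.001,0,0.001,1,-0.002,-0.334,0.116,0.001,0,0.001,1,-0.002,-0.334,0.157,0.001,0,0.001,1,-0.002,-0.334,0.199,0.001,0,0.001,1,-0.002,-0.334,0.199,0.001,0,0.001,1]
```

View pics/pot.png

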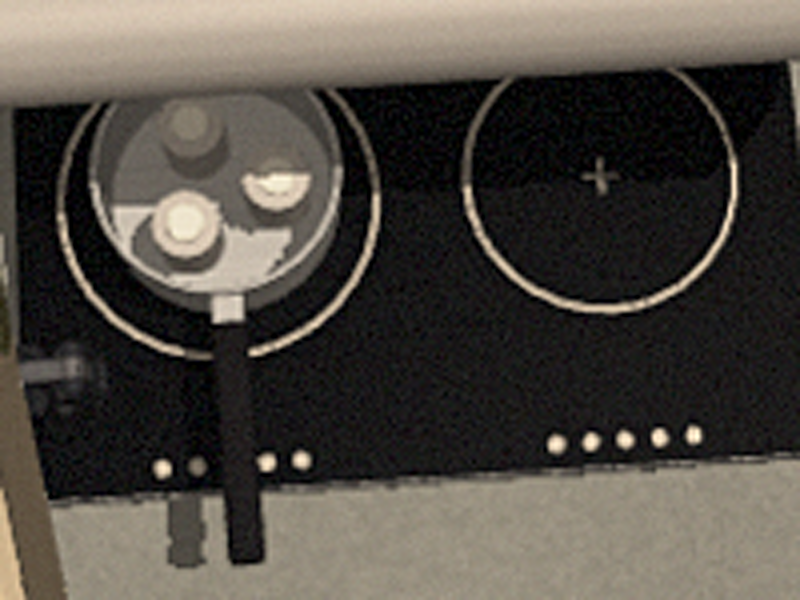

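The pot and handle are unchanged: the handle's root is at crop (228,310) and its tip at (245,562).

Request:
{"name": "carry_out", "arguments": {"increments": [0,-0.056,0.012,0,0,0,1,-0.001,-0.111,0.025,0,0,0,1,-0.001,-0.167,0.037,0,0,0.001,1,-0.001,-0.222,0.049,0,0,0.001,1,-0.001,-0.278,0.062,0,0,0.001,1,-0.002,-0.334,0.074,0.001,0,0.001,1,-0.002,-0.334,0.116,0.001,0,0.001,1,-0.002,-0.334,0.157,0.001,0,0.001,1,-0.002,-0.334,0.199,0.001,0,0.001,1,-0.002,-0.334,0.199,0.001,0,0.001,1]}}

```text
time: 16.7
tool_pos: [448.8, -12.7, 167.7]
tcp_rot: [-179.9, -0.2, 178.6]
ft_force: [-0.5, -0.2, -0.1]
finger_gap: 85.8
grip_force: 0.0
```

Run:
```python
from p import *
say()
plan([((450,-13.5,140),None,4,1),(None,None,1,0),(None,None,5,-.8)])
```

```text
16.7 [448.8 -12.7 167.7] cmd [450.2 -13.4 170. ] F [-0.5 -0.2 -0.1] gap 85.80400846609983 grip 0.0 q [ -8. -13. 114.  -0.  79. -97.]
[0,0,0.019,0,0,0,1,0,0,0.037,0,0,0,1,0,0,0.056,0,0,0,1,0,0,0.075,0,0,0,1,0,0,0.075,0,0,0,0,0,0,0.075,0,0,0,-0.8,0,0,0.075,0,0,0,-0.8,0,0,0.075,0,0,0,-0.8,0,0,0.075,0,0,0,-0.8,0,0,0.075,0,0,0,-0.8]
```

Request:
{"name": "carry_out", "arguments": {"increments": [0,0,0.019,0,0,0,1,0,0,0.037,0,0,0,1,0,0,0.056,0,0,0,1,0,0,0.075,0,0,0,1,0,0,0.075,0,0,0,0,0,0,0.075,0,0,0,-0.8,0,0,0.075,0,0,0,-0.8,0,0,0.075,0,0,0,-0.8,0,0,0.075,0,0,0,-0.8,0,0,0.075,0,0,0,-0.8], "force": 50}}

```text
time: 17.95
tool_pos: [450.5, -13.3, 140.5]
tcp_rot: [-179.9, 0.0, 178.6]
ft_force: [-1.8, 2.3, 5.6]
finger_gap: 21.2
grip_force: 49.5
```

Run:
```python
from p import *
say(); print(sense()["wrist_torque"])
```

```text
17.95 [450.5 -13.3 140.5] cmd [450.2 -13.5 140. ] F [-1.8  2.3  5.6] gap 21.21116280299895 grip 49.53652560710907 q [ -8. -12. 116.  -0.  76. -97.]
[0.50475696 0.28168779 0.314009  ]
```

Run:
```python
from p import *
p,Q=cur(); p0=p.copy()
plan([(p+[0,0,.5],None,3,-.8),(p+[0,-8,.5],None,2,-.8),(p+[-1,-40,.5],None,5,-.8)])
```

```text
[0,0,0,0,0,0,-0.8,0,0,-0.001,0,0,0,-0.8,0,0,-0.001,0,0,0,-0.8,0,-0.01,-0.001,0,0,0,-0.8,-0.001,-0.02,-0.001,0,0,0,-0.8,0,-0.036,-0.001,0,0,0,-0.8,0,-0.052,-0.001,0,0,0,-0.8,0,-0.068,-0.001,0,0,0,-0.8,0,-0.084,-0.001,0,0,0,-0.8,0,-0.1,-0.001,0,0,0,-0.8]
```

Request:
{"name": "carry_out", "arguments": {"increments": [0,0,0,0,0,0,-0.8,0,0,-0.001,0,0,0,-0.8,0,0,-0.001,0,0,0,-0.8,0,-0.01,-0.001,0,0,0,-0.8,0,-0.02,-0.001,0,0,0,-0.8,0,-0.036,-0.001,0,0,0,-0.8,0,-0.052,-0.001,0,0,0,-0.8,0,-0.068,-0.001,0,0,0,-0.8,0,-0.084,-0.001,0,0,0,-0.8,0,-0.1,-0.001,0,0,0,-0.8], "force": 80}}

```text
time: 19.2
tool_pos: [449.2, -52.7, 140.5]
tcp_rot: [-180.0, -0.0, 178.6]
ft_force: [0.5, 9.2, 3.3]
finger_gap: 20.5
grip_force: 79.1
```

Run:
```python
from p import *
say(); print(sense()["wrist_torque"],sense()["tcp_rot"])
im=viewer.snapshot("top"); sc=viewer.snapshot("scene")
cv2.imwrite("pics/slide.png",np.hstack([cv2.resize(im[190:340,240:440,::-1],(400,300)),cv2.resize(sc[170:320,200:400,::-1],(400,300))]))
p,Q=cur()
plan([(p+[-2.5,-80,0],None,10,-.8)])
```

```text
19.2 [449.2 -52.7 140.5] cmd [449.2 -53.5 140.5] F [0.5 9.2 3.3] gap 20.473523850795264 grip 79.11897897720337 q [ -13.  -11.  115.   -0.   76. -102.]
[ 1.43090308 -0.11288769  0.75187212] [-1.79959142e+02 -8.98033453e-03  1.78609278e+02]
[0,-0.02,0,0,0,0,-0.8,0,-0.04,0,0,0,0,-0.8,0,-0.06,0,0,0,0,-0.8,0,-0.08,0,0,0,0,-0.8,0.001,-0.1,0,0,0,0,-0.8,0.001,-0.12,0,0,0,0,-0.8,0.001,-0.14,0,0,0,0,-0.8,0.001,-0.16,0,0,0,0,-0.8,0.001,-0.18,0,0,0,0,-0.8,0.001,-0.2,0.001,0,0,0,-0.8]
```

View pics/slide.png

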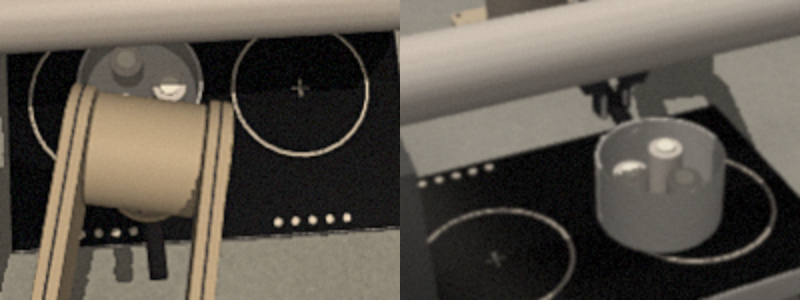

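The pot slides flat on its base and follows the gripper (its top-left crop position is now (140,85)). Continue.

Request:
{"name": "carry_out", "arguments": {"increments": [0,-0.02,0,0,0,0,-0.8,0,-0.04,0,0,0,0,-0.8,0,-0.06,0,0,0,0,-0.8,0,-0.08,0,0,0,0,-0.8,0.001,-0.1,0,0,0,0,-0.8,0.001,-0.12,0,0,0,0,-0.8,0.001,-0.14,0,0,0,0,-0.8,0.001,-0.16,0,0,0,0,-0.8,0.001,-0.18,0,0,0,0,-0.8,0.001,-0.2,0,0,0,0,-0.8]}}

```text
time: 20.55
tool_pos: [446.7, -132.6, 140.5]
tcp_rot: [-180.0, -0.0, 178.6]
ft_force: [0.0, 8.2, 3.8]
finger_gap: 20.6
grip_force: 79.1
```

Run:
```python
from p import *
p,Q=cur(); np.savez("cmd.npz",p=p-.4*Q[:,2],R=Q)
say(); print(sense()["wrist_torque"],sense()["tcp_rot"])
p,Q=cur()
plan([(p+[-2.3,-80,0],None,10,-.8)])
```

```text
20.55 [ 446.7 -132.6  140.5] cmd [ 446.7 -133.5  140.7] F [0.  8.2 3.8] gap 20.624957204930134 grip 79.14131283760071 q [ -23.   -9.  113.   -0.   76. -111.]
[ 1.43726795 -0.14955605  0.82137616] [-1.79969577e+02 -3.92442032e-02  1.78609227e+02]
[0,-0.02,0,0,0,0,-0.8,0,-0.04,0,0,0,0,-0.8,0,-0.06,0,0,0,0,-0.8,0,-0.08,0,0,0,0,-0.8,0,-0.1,0,0,0,0,-0.8,0,-0.12,0,0,0,0,-0.8,0,-0.14,0,0,0,0,-0.8,0.001,-0.16,0,0,0,0,-0.8,0.001,-0.18,0,0,0,0,-0.8,0.001,-0.2,0.001,0,0,0,-0.8]
```

Request:
{"name": "carry_out", "arguments": {"increments": [0,-0.02,0,0,0,0,-0.8,0,-0.04,0,0,0,0,-0.8,0,-0.06,0,0,0,0,-0.8,0,-0.08,0,0,0,0,-0.8,0,-0.1,0,0,0,0,-0.8,0,-0.12,0,0,0,0,-0.8,0,-0.14,0,0,0,0,-0.8,0.001,-0.16,0,0,0,0,-0.8,0.001,-0.18,0,0,0,0,-0.8,0.001,-0.2,0,0,0,0,-0.8]}}

```text
time: 21.8
tool_pos: [444.2, -212.4, 140.5]
tcp_rot: [-180.0, -0.1, 178.6]
ft_force: [0.3, 7.8, 4.3]
finger_gap: 20.8
grip_force: 79.2
```

Run:
```python
from p import *
p,Q=cur(); np.savez("cmd.npz",p=p-.4*Q[:,2],R=Q)
say(); p,Q=cur()
# pot moved by (p - grasp); remaining
print("pot est",584.9+p[0]-450.2,-14.3+p[1]+13.5)
plan([((443.3,-259.8,p[2]),None,7,-.8),(None,None,3,-.8)])
```

```text
21.8 [ 444.2 -212.4  140.5] cmd [ 444.3 -213.4  140.9] F [0.3 7.8 4.3] gap 20.84416426848895 grip 79.17653560638428 q [ -31.   -5.  109.   -0.   75. -120.]
pot est 579.0014983976951 -214.2355170523392
[0,-0.017,0,0,0,0,-0.8,0,-0.033,0,0,0,0,-0.8,0,-0.05,0,0,0,0,-0.8,0,-0.066,0,0,0,0,-0.8,0,-0.083,0,0,0,0,-0.8,0,-0.099,0,0,0,0,-0.8,0,-0.116,0,0,0,0,-0.8,0,-0.116,0,0,0,0,-0.8,0,-0.116,0,0,0,0,-0.8,0,-0.116,0,0,0,0,-0.8]
```

Request:
{"name": "carry_out", "arguments": {"increments": [0,-0.017,0,0,0,0,-0.8,0,-0.033,0,0,0,0,-0.8,0,-0.05,0,0,0,0,-0.8,0,-0.066,0,0,0,0,-0.8,0,-0.083,0,0,0,0,-0.8,0,-0.099,0,0,0,0,-0.8,0,-0.116,0,0,0,0,-0.8,0,-0.116,0,0,0,0,-0.8,0,-0.116,0,0,0,0,-0.8,0,-0.116,0,0,0,0,-0.8]}}

```text
time: 23.05
tool_pos: [443.0, -259.5, 140.6]
tcp_rot: [-179.9, -0.0, 178.6]
ft_force: [2.0, 4.2, -0.7]
finger_gap: 21.1
grip_force: 78.2
```

Run:
```python
from p import *
say()
for n in C: cv2.imwrite(f"pics/{n}_end.png",viewer.snapshot(n)[:,:,::-1])
a=cv2.imread("pics/scene_end.png")[220:370,150:350]; b=cv2.imread("pics/top_end.png")[190:340,300:500]
cv2.imwrite("pics/end.png",np.hstack([cv2.resize(a,(400,300),interpolation=cv2.INTER_CUBIC),cv2.resize(b,(400,300),interpolation=cv2.INTER_CUBIC)]))
p,Q=cur()
plan([(None,None,2,-.3),(None,None,4,1),(p+[0,0,20],None,4,1)])
```

```text
23.05 [ 443.  -259.5  140.6] cmd [ 443.1 -259.8  141. ] F [ 2.   4.2 -0.7] gap 21.0948224245621 grip 78.2112443447113 q [ -36.   -1.  106.   -0.   75. -125.]
[0,0,0,0,0,0,-0.3,0,0,0,0,0,0,-0.3,0,0,0,0,0,0,1,0,0,0,0,0,0,1,0,0,0,0,0,0,1,0,0,0,0,0,0,1,0,0,-0.012,0,0,0,1,0,0,-0.025,0,0,0,1,0,0,-0.037,0,0,0,1,0,0,-0.05,0,0,0,1]
```

View pics/end.png

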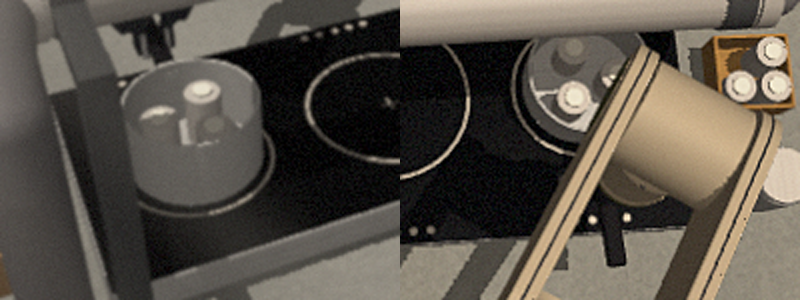

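The pot stands inside the small ring in the scene view, with ring visible on the right and below the base. Release and back off, then check.

Request:
{"name": "carry_out", "arguments": {"increments": [0,0,0,0,0,0,-0.3,0,0,0,0,0,0,-0.3,0,0,0,0,0,0,1,0,0,0,0,0,0,1,0,0,0,0,0,0,1,0,0,0,0,0,0,1,0,0,-0.012,0,0,0,1,0,0,-0.025,0,0,0,1,0,0,-0.037,0,0,0,1,0,0,-0.05,0,0,0,1]}}

```text
time: 24.4
tool_pos: [443.2, -259.8, 161.5]
tcp_rot: [-179.8, -0.0, 178.6]
ft_force: [-1.6, 0.6, 0.1]
finger_gap: 85.2
grip_force: 0.0
```

Run:
```python
from p import *
say(); p,Q=cur()
plan([((443,-260,250),None,4,1),((430,-60,270),None,5,1),(None,None,1,1)])
```

```text
24.4 [ 443.2 -259.8  161.5] cmd [ 443.1 -259.8  161. ] F [-1.6  0.6  0.1] gap 85.20999958256746 grip 0.0 q [ -36.   -3.  105.   -0.   77. -125.]
[0,0,-0.056,0,0,0,1,0,-0.001,-0.111,0,0,0,1,0,-0.001,-0.167,0,0,0,1,0,-0.001,-0.223,0,0,0,1,0.009,0.099,-0.233,0,0,0,1,0.018,0.198,-0.243,0,0,0,1,0.027,0.298,-0.253,0,0,0,1,0.037,0.398,-0.264,0,0,0,1,0.046,0.498,-0.274,0,0,0,1,0.046,0.498,-0.274,0,0,0,1]
```

Request:
{"name": "carry_out", "arguments": {"increments": [0,0,-0.056,0,0,0,1,0,-0.001,-0.111,0,0,0,1,0,-0.001,-0.167,0,0,0,1,0,-0.001,-0.223,0,0,0,1,0.009,0.099,-0.233,0,0,0,1,0.018,0.198,-0.243,0,0,0,1,0.027,0.298,-0.253,0,0,0,1,0.037,0.398,-0.264,0,0,0,1,0.046,0.498,-0.274,0,0,0,1,0.046,0.498,-0.274,0,0,0,1]}}

```text
time: 25.65
tool_pos: [430.0, -57.9, 271.0]
tcp_rot: [-179.9, 0.1, 178.7]
ft_force: [-0.5, -0.2, 0.4]
finger_gap: 85.5
grip_force: 0.0
```

Run:
```python
from p import *
say()
im=viewer.snapshot("top"); sc=viewer.snapshot("scene")
A=cv2.resize(im[:,90:530,::-1][140:350],(800,382)); B=cv2.resize(sc[200:360,150:530,::-1],(518,218))
cv2.imwrite("pics/fin.png",np.vstack([A,cv2.copyMakeBorder(B,0,0,0,282,0)]))
# scene view: expected base circle at (578,-260.5) r72, z60 and rim for check
for n in C:
  c=C[n]; 
  for r,z in((72,60),(90,60),(76,150)):
    t=np.radians(np.arange(0,360,90)); X=np.c_[577.8+r*np.cos(t),-260.6+r*np.sin(t),t*0+z]
    K=np.array([[c["fx"],0,c["cx"]],[0,c["fy"],c["cy"]],[0,0,1]]); print(n,r,z,cv2.projectPoints(X,cv2.Rodrigues(c["R"])[0],c["t"],K,np.array([c["k1"],0,0,0.]))[0][:,0].round(1).tolist())
```

```text
25.65 [430.  -57.9 271. ] cmd [429.8 -59.9 270.1] F [-0.5 -0.2  0.4] gap 85.50650675604118 grip 0.0 q [ -14.  -20.  108.   -0.   91. -103.]
scene 72 60 [[259.0, 319.8], [276.9, 290.4], [237.8, 281.1], [217.4, 309.2]]
scene 90 60 [[261.9, 325.2], [284.0, 288.1], [235.4, 276.8], [209.5, 311.6]]
scene 76 150 [[256.7, 290.1], [276.8, 259.8], [233.5, 250.4], [210.5, 279.0]]
top 72 60 [[386.1, 206.9], [362.4, 236.0], [393.4, 260.4], [416.8, 230.6]]
top 90 60 [[385.2, 200.4], [355.6, 236.7], [394.3, 267.3], [423.6, 230.0]]
top 76 150 [[391.1, 195.3], [364.2, 228.3], [399.6, 256.1], [426.3, 222.2]]
```

View pics/fin.png

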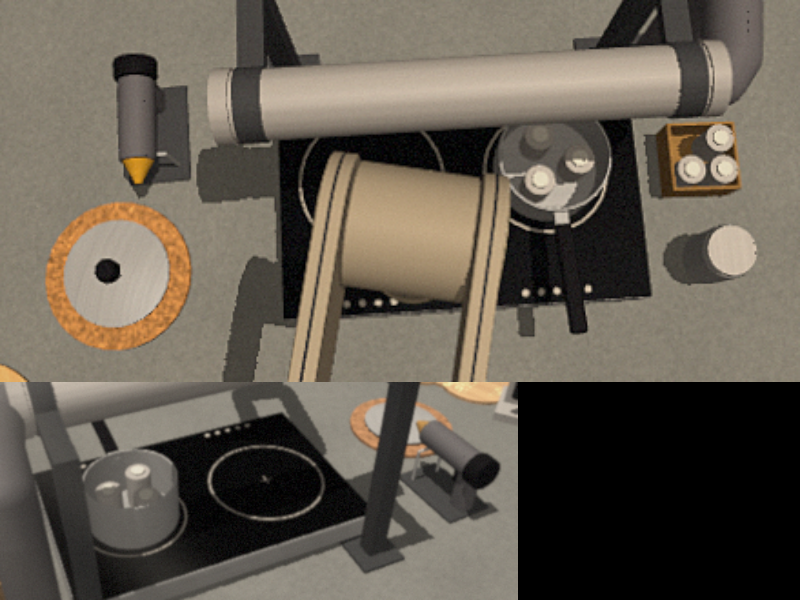

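The rim spans full-picture columns 365–426 with its front at about row 257; a pot centred in the ring would give 364–426 and 256. The lid lies inside the mat with its knob up, and the gun, tin and carton are untouched. Handing in.

```bash
python3 -c "
from bench import order
print(order.hand_in())"
```

```text
the job is handed in; nothing more can be done
None
```

The job is handed in at about 26 s: the pan stands inside the smaller ring, the lid lies knob up wholly on the cork mat, and the final pictures show the pipe, gun, tin and carton where they were (no verdict came back).

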